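# Close the large powder hopper and check its stopper rocks free

## Robot

A 6-joint arm with a two-finger parallel gripper is mounted at the origin on the work surface. World frame = base frame: x ahead of the robot, y to its left, z up, the work surface at z = 0. Lengths are in m, angles in rad, forces in N, time in s.
With the tool pointing down it reaches from about 0.275 to 0.875 m from the base axis. Payload 12.5 kg.
Tool frame: the origin (TCP) lies between the finger pads; the fingertips stand 11 mm ahead of it and the grasp point (between the pads) lies 8 mm behind it (ctrl.tip_extent is the distance from the TCP to the fingertips, in m); z points along the fingers, y is the line along which they close (so a half turn about z gives the same grasp; the last joint's range is limited). The gripper opens to 85 mm and grips with 20 to 120 N. Pads are 22 mm wide; open, the fingers measure 114 mm over their backs; the gripper's body (76 mm by 85 mm) begins 54 mm behind the grasp point. The pads swing forward as they close: fully open they stand 13 mm farther back than shut.
Start: joints at [1.098, 0.351, 1.652, -0, 1.139, -0.085], TCP at [0.208, 0.509, 0.242] pointing down, gripper open.
Joint ranges: [-2.75, 2.75], [-0.79, 2.1], [0.01, 2.65], [-1.57, 4.71], [0.07, 3.14], [-2.87, 2.87]. Speed limits (rad/s): [2.22, 2.22, 2.79, 3.14, 3.14, 3.14].

## Interface

Orientations are given as a unit quaternion [x, y, z, w].
In Python, from bench import ctrl gives the robot as it stands. The module is installed in compiled form; this text tells all that it offers.
- The arm moves only by the tool jog_arm, never from a script. Its argument "series" is one flat list of numbers, 7 for each row, row after row: the closure, from -1 (fully open) to 1 (shut), so that 0 is half open, then the shift along the world's x, y, z in m, then the turn, a rotation vector about the world's x, y, z in degrees. In form: [jaw, dx, dy, dz, ax, ay, az, jaw, dx, dy, dz, ax, ay, az, ...]. A call has 1 to 12 rows; each row is the pose to reach, as a shift and turn from the pose commanded when the call began; what a row does not reach only later rows make up. A row lasts 1/8 s, in which the tool goes at most 62.5 mm and 10.7 degrees, less where a joint would pass 70% of its speed; a pose out of reach is approached as far as the arm can. A call with a gripper value outside its range is refused whole. The fingers move at their own pace and stop on an object; "squeeze" is the grip in N (left out, the last holds). Time passes only in rows, so rows that repeat a pose let the fingers close. It gives the time, the measured TCP pose, the force, the opening and the grip force at its end, in the units of the state.
- ctrl.get_obs(): the state, without advancing time (a new reading comes with each control period).
- ctrl.camera(name): name is "scene" or "top"; returns the picture (480x640x3 uint8, red, green, blue); there is no depth.
- ctrl.camera_info(name): a dict with "camera_matrix" (3x3 intrinsics, pixels), "extrinsics" (4x4, takes a point from camera to world coordinates). Camera axes: x right, y down, z forward; pixel columns grow to the right and rows downward; lengths in m; the calibration is good to about 2 mm. A picture is of the moment at which its call begins. camera_info takes no time and is no camera call.
- ctrl.sign_off(): hands the job in; it is judged then, once.
The state is a dict: "time_s": time; "joint_pos": joint angles; "joint_vel": joint speeds; "joint_efforts": joint torques, N m; "tcp_pos": TCP position; "tcp_rot": TCP orientation; "force": force on the tool from outside, world axes, zero at the start; "torque": the same for the moment, N m; "grip_width": finger opening in m; "grip_force": force on a finger pad.
Only numpy, scipy, OpenCV 4.12 (cv2) and the standard library are available. Lean on these libraries where they do the work, as an engineer would, in place of code of your own. Each camera call takes 0.05 s, during which the arm holds its last target. There are 200 camera calls.

## Task

Take the large tapered stopper from the bench by its knob and set it, small end down, in its matching cup, the larger hopper, lowering it until it is fully home. Then check that it is not jammed: push or lean the knob to one side so that the stopper clearly rocks in the cup (about 15 degrees), let it come back, and leave it upright, fully home and released. Leave the small stopper and the straight-sided stopper where they are.

Things in the scene. Friction and masses are not known exactly. Their poses are not given: they have to be found in the camera images.
- stopper_center (a point): Large tapered stopper, loose, standing on its small end: smooth steel cone 48 mm wide at the foot, 74 mm at 19.5 mm height, then a 3 mm rim, a stem 16 mm wide and 27.5 mm long, and a black cylindrical knob 26 mm wide, 30 mm tall (50 to 80 mm above the foot) to grip. 0.2 to 0.4 kg. This point: on its axis, 40 mm above the foot, 25 mm below the knob's middle. z along the axis to the knob; any yaw.
- hopper_mouth (a point): Larger of two fixed steel cone cups on housings: mouth 75 mm wide (the other 51), same taper as the stopper. This point: centre of the mouth, level with its rim, 90 mm above the bench; z up. Stopper home: its centre is 20 mm, its knob's middle 45 mm above this. It sits by weight alone: some 10 mm of light push high on the knob, sideways and a little upward as it rises, tips it; then it drops back.
- stopper_small_center (a point): The small tapered stopper, not wanted: same shape, 50 mm wide at its rim, 70 mm tall, knob 22 mm wide. This point is half-way up its axis. It stays where it is.
- stopper_straight_center (a point): The straight-sided stopper, not wanted: a steel disc 64 mm wide and 22.5 mm thick with the same stem and knob as the large stopper, 80 mm tall. This point is half-way up its axis. It stays where it is.
There are look-alikes about, which are no part of the job. What is shaped like the part that bears stopper_center but blue or yellow is not meant.

How it is judged:
By the outcome, as a careful person would: the job done as asked, in the order asked, and still so for the second after the job is handed in, with the robot touching nothing.
It also fails if it takes over 38 s, if anything falls off the work surface, if the arm or the gripper's body presses on something with over 40 N, if the wrist force passes 120 N, or if a joint passes its speed limit or range.

## Working session

There is one attempt and no reset: what is moved stays moved. The work goes in short steps, Python scripts to look and compute and a tool call to move; the robot and the scene stay as the last step left them, time stands still between calls to the robot, and variables do not carry over. Pictures are saved under pics/ and viewed, at most 10 in all, crops included, and the job is handed in when it is done.

Besides the shell and the picture viewer there is one more tool, called after "Call:" as name(argument=value, ...) on one line, values as JSON. jog_arm: Moves the arm, as the interface text tells. Its arguments: {"type":"object","properties":{"series":{"type":"array"},"squeeze":{"type":"number"}},"required":["series"]}

```bash
mkdir -p pics
cat > h.py <<'E'
import numpy as np, cv2
from bench import ctrl
def ray(n,u,v):
    i=ctrl.camera_info(n);K=np.array(i["camera_matrix"]);T=np.array(i["extrinsics"])
    d=T[:3,:3]@np.linalg.solve(K,[u,v,1.]);return T[:3,3],d
def onz(n,u,v,z):
    o,d=ray(n,u,v);return o+d*(z-o[2])/d[2]
def proj(n,p):
    i=ctrl.camera_info(n);K=np.array(i["camera_matrix"]);T=np.linalg.inv(np.array(i["extrinsics"]))
    c=K@(T[:3,:3]@np.array(p)+T[:3,3]);return c[:2]/c[2]
def save(n,f):
    a=ctrl.camera(n);cv2.imwrite(f,a[:,:,::-1]);return a
E
python3 - <<'E'
from h import *
for n in("scene","top"):
    save(n,f"pics/{n}0.png");o,d=ray(n,320,240);print(n,o.round(3),d.round(3))
s=ctrl.get_obs();print(s)
E
```

```text
scene [0.666 0.327 0.705] [-0.251 -0.439 -0.863]
top [0.393 0.016 1.065] [ 0.117 -0.    -0.993]
{'time_s': 0.1, 'joint_pos': array([ 1.09840937e+00,  3.51206820e-01,  1.65235748e+00,  3.43272790e-06,
        1.13908280e+00, -8.46168752e-02]), 'joint_vel': array([ 0.00070461, -0.00197326, -0.0031049 ,  0.00047294,  0.00096802,
       -0.00142532]), 'joint_efforts': array([ 1.82589065e-03, -5.06832004e+01, -2.91877520e+01, -1.66805767e-04,
        2.68951699e-03, -4.17266938e-05]), 'tcp_pos': array([0.20782439, 0.5089199 , 0.24179984]), 'tcp_rot': array([ 1.92673266e-01,  9.81262827e-01, -5.06476318e-04, -1.46439294e-04]), 'force': array([-0.18268581,  0.21585568,  0.79125555]), 'torque': array([ 0.0287053 , -0.03242101,  0.05180487]), 'grip_force': 0.0, 'grip_width': 0.08549074464869598}
```

View pics/scene0.png

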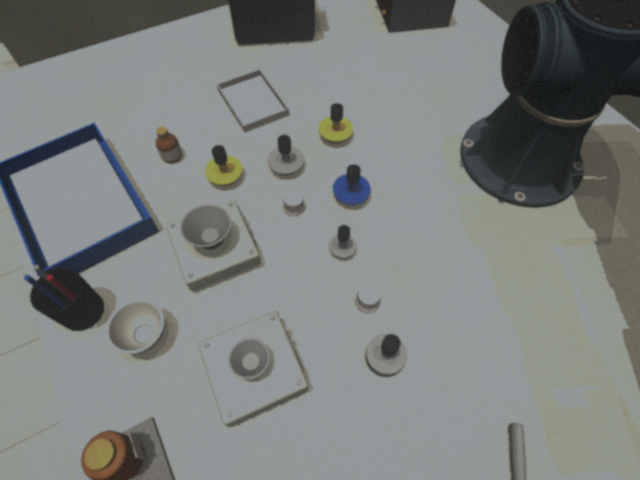

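View pics/top0.png

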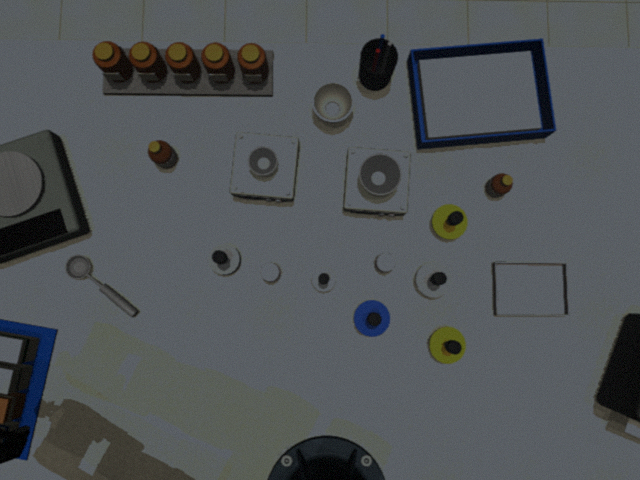

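The scene view shows grey stoppers at (285,157) and (386,352) and the small one at (343,243). The larger hopper is at (206,228). In the top view the two grey candidates are at (431,282) and (226,262), the hopper mouth at (380,175). Next I measure rim widths to tell tapered from straight.

Run:
```python
from h import *
S=cv2.imread("pics/scene0.png");T=cv2.imread("pics/top0.png")
def crop(I,u,v,r=32):return cv2.resize(np.clip(I[v-r:v+r,u-r:u+r]*1.8,0,255).astype(np.uint8),(260,260),interpolation=cv2.INTER_CUBIC)
cv2.imwrite("pics/m1.png",np.vstack([np.hstack([crop(S,285,150),crop(S,386,350),crop(S,208,232,40)]),np.hstack([crop(T,431,282),crop(T,226,262),crop(T,380,177)])]))
# knob blobs
for n,I,c in(("scene",S,[(285,145),(390,344)]),("top",T,[(438,279),(219,258)])):
    m=(I.max(2)<48).astype(np.uint8)
    nl,l,st,ce=cv2.connectedComponentsWithStats(m)
    for u,v in c:
        k=l[v,u];print(n,(u,v),k,st[k],ce[k].round(1), onz(n,*ce[k],.065).round(4))
```

```text
scene (285, 145) 73 [279 140  11  14  51] [284.4 147.1] [ 0.4394 -0.2124  0.065 ]
scene (390, 344) 0 [     0      0    640    480 282464] [306.8 251.4] [0.5098 0.0108 0.065 ]
top (438, 279) 134 [429 272  18  14 176] [437.6 278.5] [ 0.4364 -0.2153  0.065 ]
top (219, 258) 120 [212 251  18  15 179] [220.  257.7] [0.4749 0.2107 0.065 ]
```

View pics/m1.png

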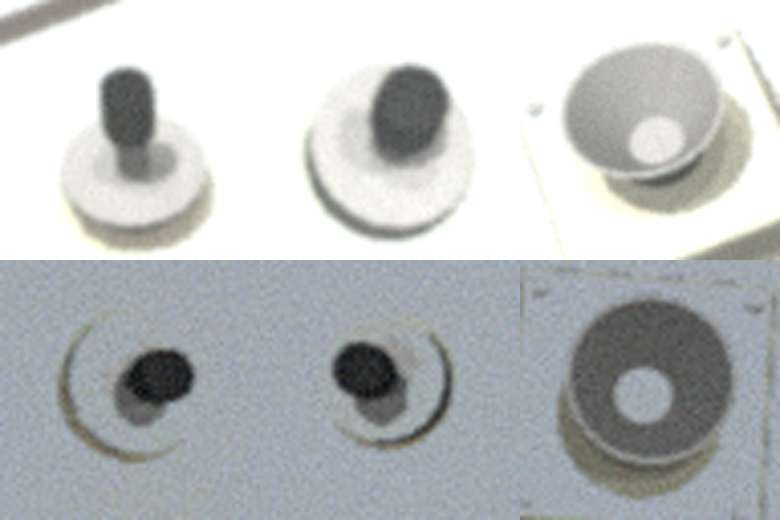

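The upper-left and lower-left crops (scene 285,150; top 431,282) show a rim overhanging a tan shadow, so that one is tapered. The middle crop has a dark vertical wall, so it is straight-sided. The hopper mouth is centred at about scene (205.5,226.3) and top (380.4,175).

Run:
```python
from h import *
print("wL",np.linalg.norm(onz("scene",268.2,160.4,.0225)-onz("scene",304.7,160.4,.0225)),"wR",np.linalg.norm(onz("scene",354+305*.246,318+152*.246,.0225)-onz("scene",354+472*.246,318+152*.246,.0225)))
def tri(a,b):
    A=[];B=[]
    for n,p in(("scene",a),("top",b)):
        o,d=ray(n,*p);d/=np.linalg.norm(d);P=np.eye(3)-np.outer(d,d);A.append(P);B.append(P@o)
    return np.linalg.solve(sum(A),sum(B))
print("hop",onz("scene",205.5,226.3,.09),onz("top",380.4,175,.09),tri((205.5,226.3),(380.4,175)))
print("knob",tri((284.2,144),(437.6,278.5)),onz("scene",284.2,143.5,.065),onz("top",437.6,278.5,.065),onz("top",437.6,278.5,.07))
# rim centre scene
print("rim",onz("scene",286.5,160,.0225))
for n,p in(("small",(343,243)),("y1",(336,128)),("y2",(224,172)),("blue",(351,190)),("cap1",(293,202)),("straight",(386,352))):print(n,onz("scene",*p,.02).round(3))
```

```text
wL 0.07349635016803864 wR 0.0644261392798893
hop [ 0.63991353 -0.09889653  0.09      ] [ 0.63627103 -0.10124456  0.09      ] [ 0.63876303 -0.10246985  0.08390281]
knob [ 0.43711099 -0.21470417  0.07005113] [ 0.43547684 -0.22083692  0.065     ] [ 0.43650567 -0.21530872  0.065     ] [ 0.43629013 -0.21415313  0.07      ]
rim [ 0.43598685 -0.21541089  0.0225    ]
small [0.433 0.005 0.02 ]
y1 [ 0.303 -0.246  0.02 ]
y2 [ 0.558 -0.249  0.02 ]
blue [ 0.36 -0.09  0.02]
cap1 [ 0.471 -0.119  0.02 ]
straight [0.475 0.208 0.02 ]
```

Rim widths of 73.5 mm against 64.4 mm confirm the target at (0.4365,-0.215). The hopper is at about (0.638,-0.100). Moving above the stopper now.

Call:
jog_arm(series=[-1,0.008,-0.025,0,0,0,0,-1,0.025,-0.08,0,0,0,0,-1,0.044,-0.14,0,0,0,0,-1,0.063,-0.2,0,0,0,0,-1,0.082,-0.26,0,0,0,0,-1,0.101,-0.32,0,0,0,0,-1,0.12,-0.38,0,0,0,0,-1,0.139,-0.44,0,0,0,0,-1,0.158,-0.5,0,0,0,0,-1,0.177,-0.56,0,0,0,0,-1,0.196,-0.62,0,0,0,0,-1,0.212,-0.67,0,0,0,0], squeeze=40)

```text
time_s: 1.6
tcp_pos: [0.4201, -0.1632, 0.2422]
tcp_rot: [0.193, 0.981, 0.0, 0.0]
force: [0.6, 1.1, -0.3]
grip_width: 0.0851
grip_force: 0.0
```

Call:
jog_arm(series=[-1,0.01,-0.035,-0.02,0,0,0,-1,0.0165,-0.054,-0.05,0,0,0,-1,0.0165,-0.054,-0.07,0,0,0,-1,0.0165,-0.054,-0.07,0,0,0,-1,0.0165,-0.054,-0.07,0,0,0])

```text
time_s: 2.22
tcp_pos: [0.4367, -0.2148, 0.1731]
tcp_rot: [0.193, 0.981, -0.0, 0.0]
force: [-0.4, 0.5, 0.9]
grip_width: 0.0858
grip_force: 0.0
```

Run:
```python
from h import *
s=ctrl.get_obs();print(s["time_s"],s["tcp_pos"],s["tcp_rot"],s["joint_pos"].round(2))
I=save("scene","pics/s2.png")
cv2.imwrite("pics/s2c.png",np.clip(cv2.resize(I[60:260,180:380,::-1],(600,600),interpolation=cv2.INTER_CUBIC)*1.6,0,255))
```

```text
2.225 [ 0.43673561 -0.21481516  0.17305065] [ 1.92544818e-01  9.81288094e-01 -1.44931127e-04  3.85248098e-04] [-0.55  0.33  1.88 -0.    0.93 -1.74][ WARN:0@0.776] global loadsave.cpp:1063 imwrite_ Unsupported depth image for selected encoder is fallbacked to CV_8U.
```

View pics/s2c.png

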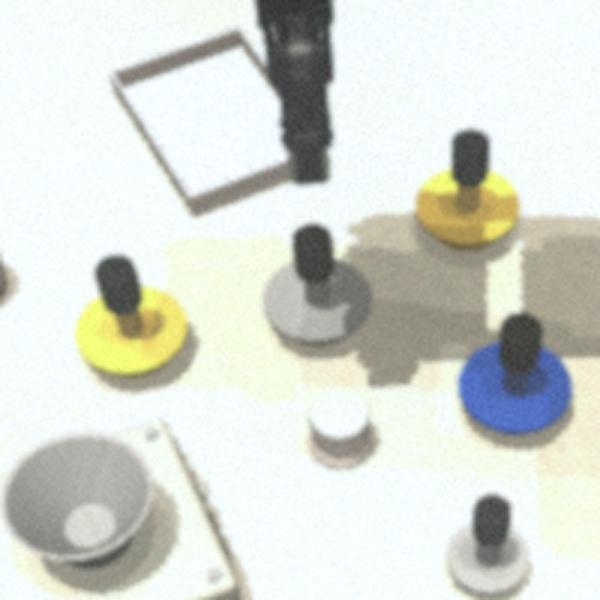

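The crop shows the gripper (305,170) directly above the target knob (314,250), clear of its neighbours. Descending and gripping.

Call:
jog_arm(series=[-1,0,0,-0.03,0,0,0,-1,0,0,-0.07,0,0,0,-1,0,0,-0.1,0,0,0,-1,0,0,-0.116,0,0,0,-1,0,0,-0.116,0,0,0,0,0,0,-0.116,0,0,0,0.2,0,0,-0.116,0,0,0,0.4,0,0,-0.116,0,0,0,0.7,0,0,-0.116,0,0,0,1,0,0,-0.116,0,0,0,1,0,0,-0.116,0,0,0,1,0,0,-0.116,0,0,0], squeeze=50)

```text
time_s: 3.78
tcp_pos: [0.4367, -0.2151, 0.0567]
tcp_rot: [0.193, 0.981, -0.0, 0.0]
force: [-1.1, -0.5, 6.0]
grip_width: 0.025
grip_force: 48.9
```

Call:
jog_arm(series=[1,0,0,0.01,0,0,0,1,0,0,0.04,0,0,0,1,0,0,0.08,0,0,0,1,0,0,0.12,0,0,0,1,0.01,0.006,0.14,0,0,0,1,0.04,0.023,0.15,0,0,0,1,0.08,0.046,0.15,0,0,0,1,0.12,0.069,0.15,0,0,0,1,0.16,0.092,0.15,0,0,0,1,0.19,0.109,0.15,0,0,0,1,0.201,0.115,0.15,0,0,0,1,0.201,0.115,0.15,0,0,0])

```text
time_s: 5.28
tcp_pos: [0.6371, -0.0997, 0.206]
tcp_rot: [0.192, 0.981, -0.0, -0.001]
force: [-0.2, 0.1, -3.3]
grip_width: 0.0246
grip_force: 49.8
```

Run:
```python
from h import *
s=ctrl.get_obs();print(s["time_s"],s["tcp_pos"],s["tcp_rot"],s["force"],s["torque"],s["grip_width"])
o=[]
for n in("scene","top"):
    I=save(n,f"pics/{n}3.png");u,v=proj(n,[.638,-.1,.11]).astype(int);print(u,v)
    c=I[v-50:v+50,u-50:u+50,::-1];o.append(np.clip(cv2.resize(c,(400,400),interpolation=cv2.INTER_CUBIC)*1.7,0,255).astype(np.uint8))
cv2.imwrite("pics/m3.png",np.hstack(o))
```

```text
5.275 [ 0.63709654 -0.09968866  0.20595843] [ 1.92379806e-01  9.81320385e-01 -5.96292493e-05 -5.56161587e-04] [-0.22622413  0.06854124 -3.31534667] [-0.02460145  0.00730236  0.02076857] 0.024620805192979118
203 218
380 171
```

View pics/m3.png

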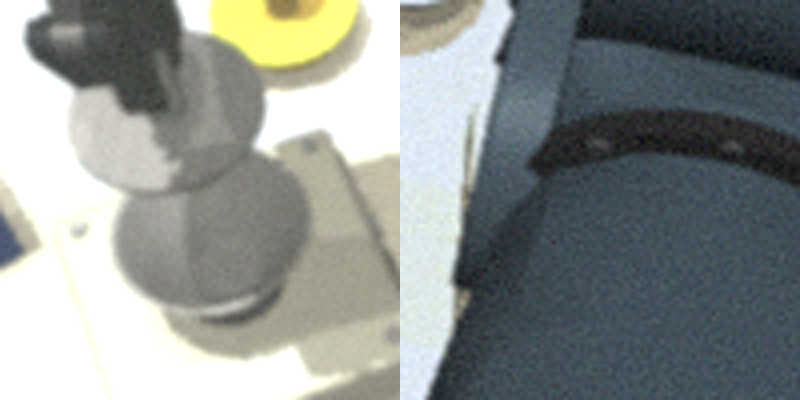

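The crop shows the stopper hanging upright, rim centre about (167,112), with the hopper mouth centred about (213,227). The top view is blocked by the arm.

Run:
```python
from h import *
print(onz("scene",153+167/4,168+112/4,.1705),onz("scene",153+213/4,168+227.5/4,.09))
# size check
print(onz("scene",153+68/4,168+112/4,.1705)-onz("scene",153+266/4,168+112/4,.1705))
```

```text
[ 0.63763956 -0.1009401   0.1705    ] [ 0.63780435 -0.1009094   0.09      ]
[ 0.06467497 -0.03540721  0.        ]
```

Aligned to within a millimetre. Lowering to just above home.

Call:
jog_arm(series=[1,0,0,-0.015,0,0,0,1,0,0,-0.035,0,0,0,1,0,0,-0.05,0,0,0,1,0,0,-0.06,0,0,0,1,0,0,-0.067,0,0,0,1,0,0,-0.072,0,0,0,1,0,0,-0.075,0,0,0,1,0,0,-0.075,0,0,0])

```text
time_s: 6.38
tcp_pos: [0.6375, -0.0998, 0.1314]
tcp_rot: [0.193, 0.981, -0.0, 0.0]
force: [-0.3, -0.1, -3.3]
grip_width: 0.0249
grip_force: 49.8
```

Call:
jog_arm(series=[1,0,0,-0.001,0,0,0,1,0,0,-0.002,0,0,0,1,0,0,-0.003,0,0,0,1,0,0,-0.003,0,0,0])

```text
time_s: 6.88
tcp_pos: [0.6374, -0.0998, 0.1282]
tcp_rot: [0.193, 0.981, 0.0, -0.0]
force: [-0.1, -0.5, -3.9]
grip_width: 0.0249
grip_force: 49.8
```

Call:
jog_arm(series=[1,0,0,-0.001,0,0,0,1,0,0,-0.0015,0,0,0,1,0,0,-0.0015,0,0,0])

```text
time_s: 7.25
tcp_pos: [0.6376, -0.0998, 0.1269]
tcp_rot: [0.193, 0.981, 0.0, 0.0]
force: [1.4, 1.4, -3.4]
grip_width: 0.0249
grip_force: 49.7
```

Call:
jog_arm(series=[1,0.0005,0.0005,-0.0005,0,0,0,1,0.0005,0.0005,-0.001,0,0,0,1,0.0005,0.0005,-0.001,0,0,0])

```text
time_s: 7.62
tcp_pos: [0.6382, -0.0995, 0.1261]
tcp_rot: [0.193, 0.981, -0.0, 0.0]
force: [0.9, -0.2, 1.1]
grip_width: 0.0246
grip_force: 50.1
```

The cup now bears the load. Releasing partway, so the pads stay around the knob.

Call:
jog_arm(series=[0.6,0,0,0,0,0,0,0.2,0,0,0,0,0,0,0.1,0,0,0,0,0,0,0.1,0,0,0.003,0,0,0,0.1,0,0,0.005,0,0,0,0.1,0,0,0.005,0,0,0])

```text
time_s: 8.38
tcp_pos: [0.6381, -0.0994, 0.1311]
tcp_rot: [0.193, 0.981, -0.0, 0.0]
force: [-0.3, 0.7, 0.6]
grip_width: 0.0384
grip_force: 0.0
```

Run:
```python
from h import *
s=ctrl.get_obs();print(s["time_s"],s["tcp_pos"],s["force"],s["grip_width"])
I=save("scene","pics/s4.png");u,v=203,215
cv2.imwrite("pics/m4.png",np.clip(cv2.resize(I[v-40:v+40,u-40:u+40,::-1],(480,480),interpolation=cv2.INTER_CUBIC)*1.7,0,255).astype(np.uint8))
```

```text
8.375 [ 0.63806619 -0.09939594  0.13107057] [-0.27544514  0.67727603  0.62297352] 0.038400355083296686
```

View pics/m4.png

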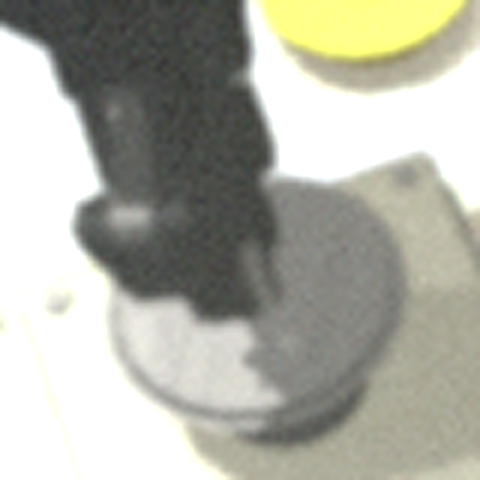

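The crop shows the rim (110–405, 180–420) level in the cup, with the knob between the pads. Now I raise the pads a little and push the knob about 15° over, rising as it goes.

Call:
jog_arm(series=[0.1,0,0,0.012,0,0,0,0.1,0.0015,0.0037,0.012,0,0,0,0.1,0.0026,0.0065,0.012,0,0,0,0.1,0.0038,0.0093,0.014,0,0,0,0.1,0.0049,0.012,0.017,0,0,0,0.1,0.006,0.0148,0.02,0,0,0,0.1,0.0072,0.0176,0.022,0,0,0,0.1,0.0079,0.0194,0.0235,0,0,0,0.1,0.0079,0.0194,0.0235,0,0,0])

```text
time_s: 9.55
tcp_pos: [0.646, -0.0797, 0.1544]
tcp_rot: [0.193, 0.981, 0.0, 0.0]
force: [-0.2, -0.5, 1.2]
grip_width: 0.0382
grip_force: 0.3
```

Run:
```python
from h import *
s=ctrl.get_obs();print(s["time_s"],s["tcp_pos"],s["force"],s["grip_width"])
I=save("scene","pics/s5.png");u,v=203,215
cv2.imwrite("pics/m5.png",np.clip(cv2.resize(I[v-40:v+40,u-40:u+40,::-1],(480,480),interpolation=cv2.INTER_CUBIC)*1.7,0,255).astype(np.uint8))
```

```text
9.55 [ 0.64597475 -0.07969967  0.15439771] [-0.18835309 -0.53764509  1.22714365] 0.03816796655286982
```

View pics/m5.png

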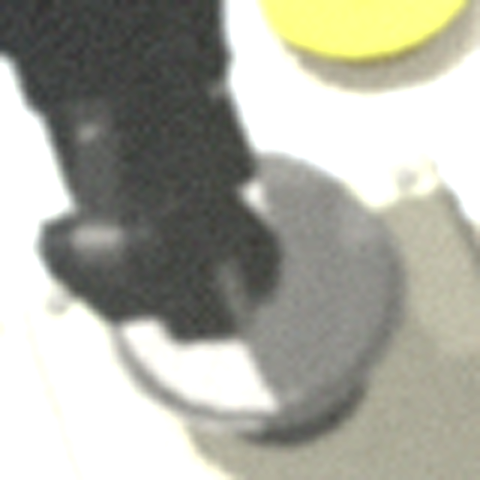

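The rim's far edge has risen from row 180 to row 155 in the crop, so the stopper is tilted. Converting that to an angle.

Run:
```python
from h import *
u=np.array([.378,.926,0]);w=np.array([.926,-.378,0]);C=np.array([.638,-.1005,.0925])
for th in(0,6,9,12,15,18,21):
    t=np.radians(th);P=C+.037*u;a=np.linspace(0,2*np.pi,181)
    pts=[]
    for x in a:
        l=(-.037+.037*np.cos(x));pts.append(proj("scene",P+u*l*np.cos(t)+w*.037*np.sin(x)-np.array([0,0,1])*l*np.sin(t)))
    p=(np.array(pts)-[163,175])*6;print(th,p.min(0).round(),p.max(0).round())
```

```text
0 [121. 185.] [393. 413.]
6 [117. 170.] [391. 413.]
9 [115. 164.] [390. 413.]
12 [113. 158.] [389. 413.]
15 [111. 152.] [387. 413.]
18 [109. 148.] [386. 413.]
21 [107. 144.] [385. 413.]
```

That is roughly 11°, so I push about 5 mm further.

Call:
jog_arm(series=[0.1,0.0008,0.0019,0.001,0,0,0,0.1,0.0015,0.0037,0.0025,0,0,0,0.1,0.002,0.005,0.0035,0,0,0,0.1,0.002,0.005,0.0035,0,0,0])

```text
time_s: 10.1
tcp_pos: [0.648, -0.0748, 0.1579]
tcp_rot: [0.193, 0.981, 0.0, 0.0]
force: [-0.2, -0.6, 1.0]
grip_width: 0.0385
grip_force: 0.4
```

Run:
```python
from h import *
s=ctrl.get_obs();print(s["time_s"],s["tcp_pos"],s["force"],s["grip_width"])
I=save("scene","pics/s6.png");u,v=203,215
cv2.imwrite("pics/m6.png",np.clip(cv2.resize(I[v-40:v+40,u-40:u+40,::-1],(480,480),interpolation=cv2.INTER_CUBIC)*1.7,0,255).astype(np.uint8))
```

```text
10.1 [ 0.64796463 -0.07482691  0.15792861] [-0.19209681 -0.64577514  0.97508514] 0.038461199494861
```

View pics/m6.png

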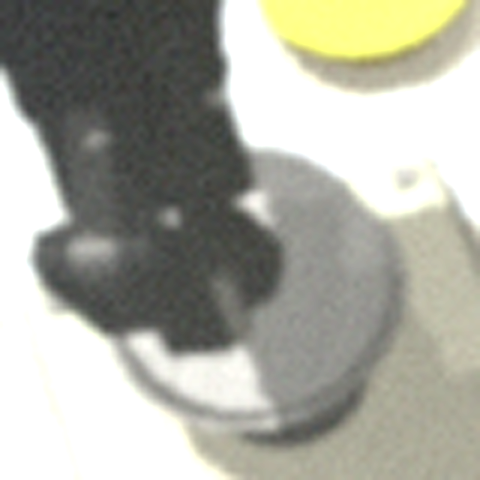

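The far edge is now at about row 149, so roughly 14°. I nudge it 3 mm more, then ease back gradually so it settles home.

Call:
jog_arm(series=[0.1,0.0006,0.0015,0.001,0,0,0,0.1,0.0011,0.0028,0.002,0,0,0,0.1,0.0011,0.0028,0.002,0,0,0,0.1,-0.0005,-0.0012,0,0,0,0,0.1,-0.002,-0.005,-0.003,0,0,0,0.1,-0.0035,-0.0087,-0.006,0,0,0,0.1,-0.005,-0.0124,-0.009,0,0,0,0.1,-0.0065,-0.0161,-0.012,0,0,0,0.1,-0.008,-0.0198,-0.014,0,0,0,0.1,-0.0095,-0.0235,-0.015,0,0,0,0.1,-0.0099,-0.0246,-0.015,0,0,0,0.1,-0.0099,-0.0246,-0.015,0,0,0])

```text
time_s: 11.65
tcp_pos: [0.6379, -0.0997, 0.1428]
tcp_rot: [0.193, 0.981, -0.0, -0.0]
force: [0.4, -0.3, 0.1]
grip_width: 0.0385
grip_force: 0.0
```

Call:
jog_arm(series=[-0.3,0,0,0,0,0,0,-1,0,0,0,0,0,0,-1,0,0,0.01,0,0,0,-1,0,0,0.04,0,0,0,-1,0,0,0.08,0,0,0,-1,-0.03,-0.03,0.12,0,0,0,-1,-0.07,-0.06,0.14,0,0,0,-1,-0.11,-0.1,0.14,0,0,0,-1,-0.15,-0.13,0.14,0,0,0,-1,-0.18,-0.16,0.14,0,0,0,-1,-0.2,-0.18,0.14,0,0,0,-1,-0.2,-0.18,0.14,0,0,0])

```text
time_s: 13.15
tcp_pos: [0.4371, -0.2805, 0.2836]
tcp_rot: [0.194, 0.981, -0.0, 0.0]
force: [0.2, 0.2, 0.3]
grip_width: 0.0853
grip_force: 0.0
```

Run:
```python
from h import *
s=ctrl.get_obs();print(s["time_s"],s["tcp_pos"],s["force"],s["grip_width"])
o=[]
for n,z in(("scene",.11),("top",.11)):
    I=save(n,f"pics/{n}7.png");u,v=proj(n,[.638,-.1,z]).astype(int);print(u,v)
    o.append(np.clip(cv2.resize(I[v-40:v+40,u-40:u+40,::-1],(400,400),interpolation=cv2.INTER_CUBIC)*1.7,0,255).astype(np.uint8))
    for nm,z2 in(("knobtop",.15),("knobmid",.135),("rim",.0925)):print(n,nm,((proj(n,[.638,-.1005,z2])-[u-40,v-40])*5).round())
cv2.imwrite("pics/m7.png",np.hstack(o))
```

```text
13.15 [ 0.43713997 -0.28052823  0.2836342 ] [0.15327892 0.2131431  0.26685363] 0.08531146785821546
203 218
scene knobtop [174. 131.]
scene knobmid [185. 159.]
scene rim [215. 231.]
380 171
top knobtop [219. 176.]
top knobmid [214. 186.]
top rim [201. 214.]
```

View pics/m7.png

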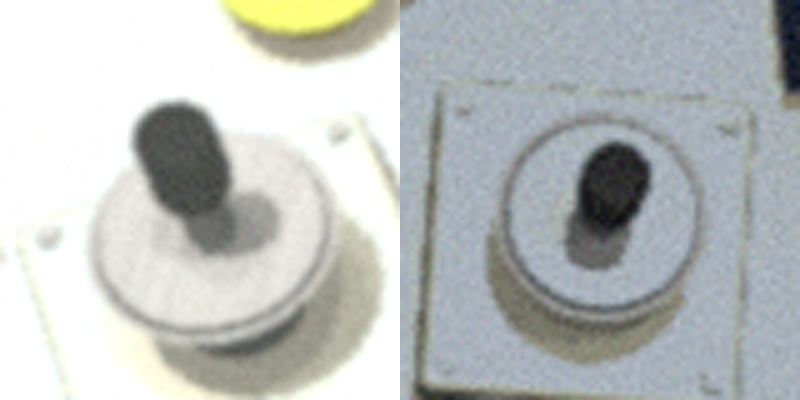

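The knob centre sits at about (181,158) in the scene crop and (613,185) in the top half. Both match the predicted home positions to within a pixel or so. The rim is flush in the cup and the gripper is clear. Handing in.

```bash
python3 -c "
from bench import ctrl
print(ctrl.sign_off())"
```

```text
the job is handed in; nothing more can be done
None
```

The large tapered stopper is upright, fully home and released in the larger hopper, after being rocked to an estimated 15–17° (measured about 14°, then pushed 3 mm further unseen) and dropping back; the job was handed in at about 13 s, with the small and straight-sided stoppers left untouched.

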